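# Close the bayonet test port and hold it for the leak check

## Robot

A 6-joint arm with a two-finger parallel gripper is mounted at the origin on the work surface. World frame = base frame: x ahead of the robot, y to its left, z up, the work surface at z = 0. Lengths are in mm, angles in rad, forces in N, time in s.
With the tool pointing down it reaches from about 300 to 1000 mm from the base axis. Payload 5.1 kg.
Tool frame: the origin (TCP) lies midway between the tips of the shut fingers; the grasp point (between the pads) lies behind it (arm.grasp_offset is the z of the grasp point in the tool frame, in mm); z points along the fingers, y is the line along which they close (so a half turn about z gives the same grasp; the last joint's range is limited). The gripper opens to 95 mm and grips with 3 to 60 N. Pads are 20 mm wide; open, the fingers measure 119 mm over their backs; the gripper's body (75 mm by 180 mm) begins 59 mm behind the grasp point.
Start: joints at [-1.351, 0.124, 1.65, -0, 1.367, -0.083], TCP at [193.793, -620.426, 214.656] pointing down, gripper open.
Joint ranges: [-2.61, 2.61], [-1.02, 2.33], [0.03, 2.71], [-1.35, 4.49], [0.32, 2.68], [-2.91, 2.91]. Speed limits (rad/s): [2.57, 2.57, 3.14, 3.14, 3.14, 3.14].

## Interface

Orientations are given as a unit quaternion [x, y, z, w].
In Python, from station import arm gives the robot as it stands.
- The arm moves only by the tool arm_command, never from a script. Its argument "deltas" is a list of rows, each an object of numbers: "x", "y", "z": the shift along the tool's x, y, z in cm; "twist": the turn about the tool's z in rad. In form: [{"x": .., "y": .., "z": .., "twist": ..}, ...]. A call has 1 to 12 rows; each row is the pose to reach, as a shift and turn from the pose commanded when the call began, along the tool's axes at that moment; what a row does not reach only later rows make up. A row lasts 1/8 s, in which the tool goes at most 62.5 mm and 10.7 degrees, less where a joint would pass 70% of its speed; a pose out of reach is approached as far as the arm can. A call with a gripper value outside its range is refused whole. "fingers" is the closure in counts, from 0 (fully open) to 255 (shut), set as the call begins (left out, the last holds). The fingers move at their own pace and stop on an object; "squeeze" is the grip in N (left out, the last holds). Time passes only in rows, so rows that repeat a pose let the fingers close. It gives the time, the measured TCP pose, the force, the opening and the grip force at its end, in the units of the state.
- arm.get_obs(): the state, without advancing time (a new reading comes with each control period).
- arm.read_camera(name): name is "scene" or "side" or "wrist"; returns (picture, depth): 420x560x3 uint8, blue, green, red; 420x560 float32, mm along the optical axis (not along the pixel's ray), 0 where there is no reading.
- arm.get_calibration(name): a dict with "fx", "fy", "cx", "cy" (pixels), "xyz" and "orientation" of the camera in the world. Camera axes: x right, y up, looking along -z (the intrinsics and any distortion apply to the point x, -y, -z); pixel columns grow to the right and rows downward; lengths in mm; the calibration is good to about 2 mm. A picture is of the moment at which its call begins: read the wrist's pose just before it. get_calibration takes no time and is no camera call; for the wrist camera it gives the pose at the moment of the call.
- arm.close_job(): hands the job in; it is judged then, once.
The state is a dict: "t": time; "joint_positions": joint angles; "dq": joint speeds; "joint_efforts": joint torques, N m; "ee_pos": TCP position; "orientation": TCP orientation; "contact_force": force on the tool from outside, world axes, zero at the start; "moment": the same for the moment, N m; "gripper_width": finger opening in mm; "grip_force": force on a finger pad.
Only numpy, scipy, OpenCV 4.12 (cv2) and the standard library are available. Lean on these libraries where they do the work, as an engineer would, in place of code of your own. Each camera call takes 0.05 s, during which the arm holds its last target. There are 200 camera calls.

## Task

From the blue bin take the plug whose grip is a flat bar, put its two side pins into the slots of the bayonet port on the table, push it down against the spring and twist it a quarter turn clockwise (seen from above). Finish while still gripping it, holding it pressed down with its flange flush on the port's rim, for the leak check. Leave the other parts in the bin as they are.

Things in the scene. Friction and masses are not known exactly. Their poses are not given: they have to be found in the camera images.
- plug_bar (a point): Centre of the plug's flat grip bar, 40 mm long (along x) x 16 thick (along y) x 40 tall; z is up. It is the only part with a flat bar grip. The steel plug (0.14 to 0.26 kg) stands upright on the bin's floor. Under the bar is a round flange, 48 dia, 5 thick: its top is 20 mm below this point, its underside 25. A half turn of the plug makes no difference.
- plug: The same plug; origin at the centre of its foot, 53 mm below plug_bar, same axes. Round stem 28 mm dia from the foot up to the flange (28 mm). Two round side pins, 8 dia, on one line along x, so right under the bar; axis 8 above the foot, 44 over both ends; the flange hides them from above.
- port_rim (a point): Centre of the bayonet port's mouth, in the plane of its top rim, 48 mm above the table; z up, x along the line of the two slots. Its lip is 12 mm thick with a round hole 31 mm dia and two open slots 12 mm wide on the +x and -x sides, for the pins. With the plug fully down, flange flush on the rim, plug_bar is 25 mm above this point.
- port: The fixed port: aluminium cylinder 68 mm across on a grey plate 150 x 120 x 10 mm; brass nipple, 18 thick, pointing to +x below the rim. Origin: centre of the underside. Below the lip the pins can turn: clockwise (from above) to stops just past 90 degrees, anticlockwise blocked before 60. Let go when turned, the plug would rise 4 mm until the pins catch under the lip.
- spring_plate (a joint): Sprung plate in the port, metres pressed down (0 free). Its top is 16 mm below the rim when free and meets the plug's foot (flange then 12 mm above the rim, pins still between the slots' sides). It pushes with 3.5 N at first and 12 N at 0.012, flange flush. From 0.008 on the pins are below the lip and the plug can turn.
- bin: Open blue bin, outside 320 (x) x 260 (y) x 60 mm tall, walls and floor 4 mm; fixed to the table. Origin: centre of its underside.
- knob_plug_mid (a point): a plug like the target but with a plain round knob (30 mm across) and no pins; 67 mm tall, 48 mm flange, standing in the bin; point half-way up
- bushing_mid (a point): stepped round steel bushing, 44 mm across, 30 mm tall, standing in the bin; point half-way up
- nut_mid (a point): round steel nut (ring), 36 mm across, 14 mm tall, flat in the bin; point at its centre
- bolt_a_mid (a point): dark bolt lying in the bin, 60 mm long, head 24 mm; point near its middle
- bolt_b_mid (a point): second such bolt lying in the bin; point near its middle
- bolt_c_mid (a point): third such bolt lying in the bin; point near its middle
Things that resemble listed ones, but are neither listed nor needed, are in the scene too. Leave any turquoise look-alike of the port alone.

How it is judged (in metres and radians):
On the way, in this order (a step that is already met when the one before it is completed fails the run):
1. the plug is gripped and lifted clear of the bin (height (world z) of plug_bar above 0.12 m and contact force between the fingers and plug above 1 N), for 0.1 s.
2. the plug stands in the port with its pins in the slots, pressing the spring (horizontal distance between plug_bar and port_rim below 0.004 m and z of plug_bar in the frame of port_rim below 0.0355 m and angle between the x axis of plug_bar and the x axis of port_rim, either way round below 0.3 rad), for 0.05 s.
At the end, for the whole second after the job is handed in: The plug is in the port, within 4 mm of its axis, upright (within 0.1 rad), turned a quarter turn from the slots (within 15 degrees), pressed down with its flange within 2.5 mm of the rim, at rest, and the fingers still hold it (over 3 N) (horizontal distance between plug_bar and port_rim below 0.004 m and z of plug_bar in the frame of port_rim between 0.02 and 0.0275 m and angle between the x axis of plug_bar and the y axis of port_rim, either way round below 0.26 rad and angle between plug_bar's own z axis and vertical below 0.1 rad and contact force between the fingers and plug above 3 N and linear speed of plug below 0.02 m/s); the arm keeps its last pose, push and grip.
It fails at once if another part in the bin is moved by more than 30 mm (distance of any of knob_plug_mid, bushing_mid, nut_mid, bolt_a_mid, bolt_b_mid, bolt_c_mid from where it was at the start of the episode above 0.03 m).
It also fails if it takes over 50 s, if anything falls off the work surface, if the arm or the gripper's body presses on something with over 40 N, if the wrist force passes 120 N, or if a joint passes its speed limit or range.

## Working session

There is one attempt and no reset: what is moved stays moved. The work goes in short steps, Python scripts to look and compute and a tool call to move; the robot and the scene stay as the last step left them, time stands still between calls to the robot, and variables do not carry over. Pictures are saved under pics/ and viewed, at most 10 in all, crops included, and the job is handed in when it is done.

Besides the shell and the picture viewer there is one more tool, called after "Call:" as name([rows], argument=value, ...), one row to a line, values as JSON. arm_command: Moves the arm, as the interface text tells. Its arguments: {"type":"object","properties":{"deltas":{"type":"array"},"fingers":{"type":"number"},"squeeze":{"type":"number"}},"required":["deltas"]}

```bash
mkdir -p pics; cat > h.py <<'E'
import numpy as np, cv2
from scipy.spatial.transform import Rotation as R
from station import arm
def shot(n,tag):
    c=arm.get_calibration(n); im,d=arm.read_camera(n)
    cv2.imwrite(f'pics/{tag}.png',im); np.savez(f'{tag}.npz',im=im,d=d,**{k:np.array(v) for k,v in c.items() if isinstance(v,(int,float,list,tuple,np.ndarray))})
    return c,im,d
def cloud(tag):
    f=np.load(f'{tag}.npz'); d=f['d']; v,u=np.mgrid[:d.shape[0],:d.shape[1]]
    p=np.stack([(u-f['cx'])/f['fx']*d,-(v-f['cy'])/f['fy']*d,-d],-1)
    w=p@R.from_quat(f['orientation']).as_matrix().T+f['xyz']; w[d==0]=np.nan
    return w,f['im']
E
python3 - <<'E'
from h import *
for n in ('scene','side','wrist'):
    c,im,d=shot(n,n+'0'); print(n,c,(d==0).mean())
print(arm.grasp_offset); o=arm.get_obs(); print(o)
E
```

```text
scene {'fx': 434.2097142667426, 'fy': 434.2097142667426, 'cx': 270.48985385039475, 'cy': 214.46023198405794, 'xyz': array([1361.57841639, -431.57105489,  683.86258488]), 'orientation': array([0.38264053, 0.24147486, 0.49544038, 0.74149507])} 0.00399234693877551
side {'fx': 492.37872586470587, 'fy': 492.37872586470587, 'cx': 284.48685882342824, 'cy': 203.7332655359455, 'xyz': array([-47.08436246, 689.53538843, 618.36363796]), 'orientation': array([-0.15942553,  0.48052224,  0.81725982, -0.27526035])} 0.0039625850340136055
wrist {'fx': 354.03036429225307, 'fy': 354.03036429225307, 'cx': 277.92200409045125, 'cy': 205.50548628092898, 'xyz': array([ 263.65386246, -598.34253752,  383.54805202]), 'orientation': array([-0.10607673,  0.07856724, -0.58729873,  0.79853311])} 0.0040391156462585035
-18.8
{'t': 0.15, 'joint_positions': array([-1.35062358e+00,  1.24372350e-01,  1.65135671e+00, -3.40861946e-05,
        1.36751273e+00, -8.26121885e-02]), 'dq': array([-0.0005046 , -0.00105332, -0.00414059,  0.00115647, -0.00017388,
        0.00098943]), 'joint_efforts': array([-3.23431846e-05, -4.18194366e+01, -3.60471582e+01,  7.75095401e-02,
        4.68460238e-02, -1.01613380e-04]), 'ee_pos': array([ 193.66168041, -619.95195163,  213.66052025]), 'orientation': array([ 9.88561175e-01,  1.50818181e-01, -7.33192967e-05, -8.21473236e-04]), 'contact_force': array([ 1.1259596 ,  0.02905094, -0.27543796]), 'moment': array([0.00014669, 0.07196272, 0.00409186]), 'grip_force': 0.0, 'gripper_width': 94.7962649799351}
```

View pics/scene0.png

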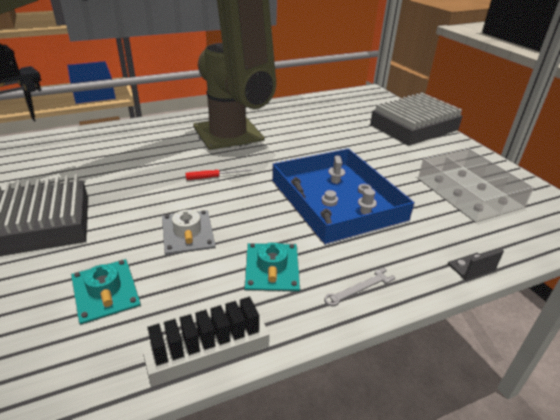

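The scene picture shows the grey-plated port at (187,222), with turquoise look-alikes at (103,280) and (272,257). In the bin, parts stand at (337,168), (366,197) and (330,197). The first two are the possible bar or knob plug.

```bash
python3 - <<'E'
from h import *
w,im=cloud('scene0'); 
a=cv2.resize(im[140:250,265:415],None,fx=5,fy=5,interpolation=3)
cv2.imwrite('pics/c1.png',a)
for u,v in [(337,160),(367,188),(330,194),(187,215),(298,185),(327,214)]: print(u,v,w[v,u].round(1))
w2,im2=cloud('side0')
for p in (w[160,337],w[215,187]):
    f=np.load('side0.npz'); q=R.from_quat(f['orientation']).as_matrix().T@(p-f['xyz']); print('side px',f['cx']+f['fx']*q[0]/-q[2],f['cy']-f['fy']*q[1]/-q[2])
E
```

```text
337 160 [424.9 191.3  73.6]
367 188 [502.5 254.3   9.4]
330 194 [523.7 117.   34.6]
187 215 [ 477.1 -267.    35.1]
298 185 [433.5  65.   22.2]
327 214 [592.1  70.5  26.2]
side px 239.80233481754354 285.5038099839061
side px 347.28874150035085 197.2613444259129
```

View pics/c1.png

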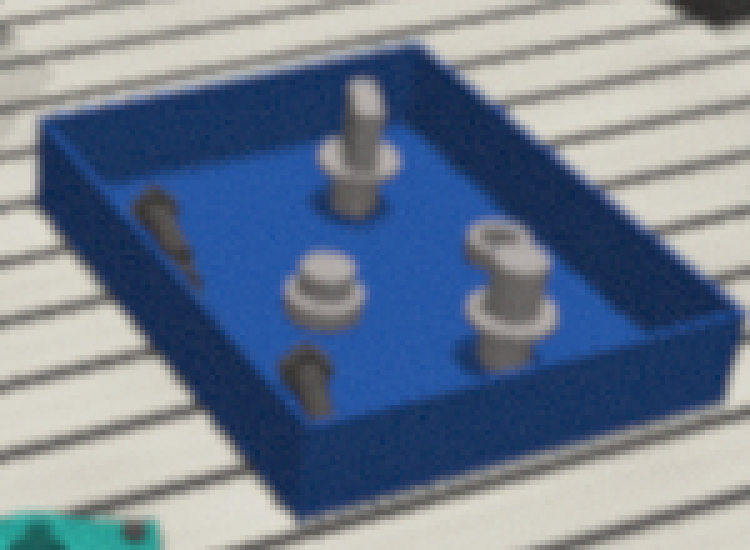

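View pics/side0.png

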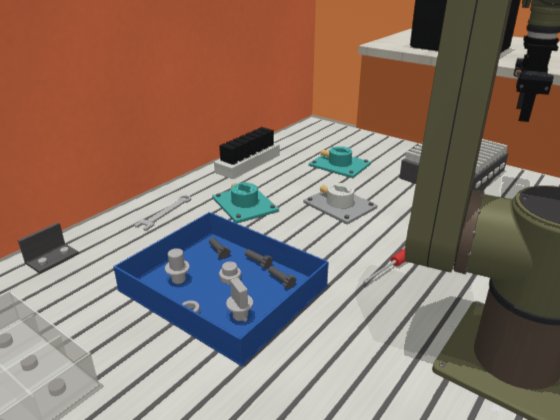

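The crop shows the flat-bar plug at scene (337,160). The round-knob plug is at (367,195), the bushing at (330,197), the nut at (363,188) and the bolts at (297,185) and (326,213). The side view agrees, with the bar at (238,292), the knob at (177,260) and the third bolt near the bar side at (282,276). The bar plug is my choice.

```bash
python3 - <<'E'
from h import *
for t in ('scene0','side0'):
    w,im=cloud(t)
    m=(abs(w[...,0]-425)<45)&(abs(w[...,1]-185)<45)&(w[...,2]>45)&(w[...,2]<95)
    p=w[m]; print(t,'bar n',len(p))
    r=cv2.minAreaRect(p[:,:2].astype(np.float32)); print(r,'z',np.percentile(p[:,2],[5,50,98]).round(1), 'med',np.median(p,0))
    q=p[p[:,2]>70]; print('top',len(q),cv2.minAreaRect(q[:,:2].astype(np.float32)) if len(q)>4 else '')
    m=(abs(w[...,0]-470)<55)&(abs(w[...,1]+265)<55)&(w[...,2]>42)&(w[...,2]<56)
    q=w[m]; print('rim',len(q),cv2.minEnclosingCircle(q[:,:2].astype(np.float32)),np.median(q[:,2]))
    # nipple colour
    hsv=cv2.cvtColor(im,cv2.COLOR_BGR2HSV); m=(hsv[...,0]>10)&(hsv[...,0]<28)&(hsv[...,1]>110)&(abs(w[...,0]-490)<100)&(abs(w[...,1]+265)<70)&(w[...,2]>8)
    print('nip',m.sum(),np.median(w[m],0))
E
```

```text
scene0 bar n 111
((426.7811279296875, 191.93179321289062), (15.715517044067383, 47.946876525878906), 67.63848876953125) z [47.7 68.1 78.2] med [439.14216139 187.67635398  68.1331565 ]
top 52 ((425.4619445800781, 192.54354858398438), (15.549179077148438, 45.013694763183594), 67.4534683227539)
rim 251 ((502.50244140625, -275.6408996582031), 34.41205596923828) 47.81108798330308
nip 79 [ 556.30167556 -284.68230493   32.82103509]
side0 bar n 362
((426.84210205078125, 193.0776824951172), (16.598026275634766, 42.459075927734375), 67.70952606201172) z [47.3 69.  78.2] med [420.2102864  197.48707047  69.02582237]
top 174 ((426.25775146484375, 193.24224853515625), (16.371259689331055, 41.16307830810547), 68.1925277709961)
rim 230 ((502.3318786621094, -276.5791320800781), 37.44892501831055) 47.375896812022404
nip 31 [ 554.38468156 -277.45038488   31.033918  ]
```

```bash
cat >> h.py <<'E'
def rel(x,y,z,head,o=None):
    """deltas (cm, rad) from measured pose to TCP target with tool-x heading in deg"""
    o=o or arm.get_obs(); M=R.from_quat(o['orientation']).as_matrix()
    s=M.T@(np.array([x,y,z])-o['ee_pos'])/10; h=np.degrees(np.arctan2(M[1,0],M[0,0]))
    t=-np.radians((head-h+180)%360-180)
    print('t',round(o['t'],2),'pos',o['ee_pos'].round(1),'head',h.round(2),'tilt',np.degrees(np.arccos(-M[2,2])).round(2),'F',o['contact_force'].round(1),'g',round(o['grip_force'],1),round(o['gripper_width'],1))
    print('deltas',s.round(3),'twist',round(t,4)); return s,t
E
python3 - <<'E'
from h import *
o=arm.get_obs(); rel(502,-276,200,157.7,o); rel(427,193,150,157.7,o)
f=np.load('wrist0.npz'); Rc=R.from_quat(f['orientation']).as_matrix(); print('look',-Rc[:,2],'up',Rc[:,1])
q=Rc.T@(o['ee_pos']-f['xyz']); print('tcp px',f['cx']+f['fx']*q[0]/-q[2],f['cy']-f['fy']*q[1]/-q[2])
for t in('scene0','side0'):
    w,im=cloud(t); hsv=cv2.cvtColor(im,cv2.COLOR_BGR2HSV)
    m=(hsv[...,0]>100)&(hsv[...,0]<130)&(hsv[...,1]>140)&(abs(w[...,0]-500)<220)&(abs(w[...,1]-140)<200)&(abs(w[...,2]-58)<5)
    print(m.sum(),cv2.minAreaRect(w[m][:,:2].astype(np.float32)))
    m=(np.hypot(w[...,0]-426.6,w[...,1]-192.8)<75)&(np.hypot(w[...,0]-426.6,w[...,1]-192.8)>30)&(w[...,2]>10)&(hsv[...,1]<120)
    print('near',w[m].round(0)[::10].tolist()[:15])
E
```

```text
t 0.15 pos [ 193.7 -620.   213.7] head 17.35 tilt 0.09 F [ 1.1  0.  -0.3] g 0.0 94.8
deltas [ 39.687 -23.634   1.409] twist -2.4496
t 0.15 pos [ 193.7 -620.   213.7] head 17.35 tilt 0.09 F [ 1.1  0.  -0.3] g 0.0 94.8
deltas [ 46.513 -70.628   6.487] twist -2.4496
look [-0.25007453 -0.07712668 -0.96514984] up [ 0.92128665  0.28765586 -0.26169643]
tcp px 277.7936056637372 256.23120608000806
634 ((510.6263427734375, 148.52325439453125), (322.7217712402344, 260.9114074707031), 0.668204665184021)
near [[356.0, 205.0, 62.0]]
1545 ((509.16680908203125, 150.0886688232422), (321.6167297363281, 261.7198486328125), 0.33429813385009766)
near []
```

Call:
arm_command([
  {"x": 6, "y": -3, "z": 0, "twist": -0.15},
  {"x": 12, "y": -6, "z": 0.5, "twist": -0.33},
  {"x": 18, "y": -9, "z": 1, "twist": -0.51},
  {"x": 23, "y": -12, "z": 1.4, "twist": -0.69},
  {"x": 28, "y": -15, "z": 1.4, "twist": -0.87},
  {"x": 32, "y": -18, "z": 1.4, "twist": -1.05},
  {"x": 36, "y": -21, "z": 1.4, "twist": -1.23},
  {"x": 39.7, "y": -23.6, "z": 1.4, "twist": -1.41},
  {"x": 39.7, "y": -23.6, "z": 1.4, "twist": -1.59},
  {"x": 39.7, "y": -23.6, "z": 1.4, "twist": -1.77},
  {"x": 39.7, "y": -23.6, "z": 1.4, "twist": -1.95},
  {"x": 39.7, "y": -23.6, "z": 1.4, "twist": -2.13},
], fingers=120)

```text
t: 1.65
ee_pos: [502.2, -276.5, 200.2]
orientation: [0.344, 0.939, 0.0, -0.0]
contact_force: [0.2, 0.1, 0.0]
gripper_width: 50.5
grip_force: 0.0
```

Call:
arm_command([
  {"x": 0, "y": 0, "z": 0, "twist": -0.17},
  {"x": 0, "y": 0, "z": 0, "twist": -0.32},
  {"x": 0, "y": 0, "z": 0, "twist": -0.32},
  {"x": 0, "y": 0, "z": 0, "twist": -0.32},
])

```text
t: 2.15
ee_pos: [502.3, -276.7, 200.4]
orientation: [0.194, 0.981, 0.0, -0.0]
contact_force: [0.0, 0.4, -0.7]
gripper_width: 50.2
grip_force: 0.0
```

```bash
python3 - <<'E'
from h import *
rel(502,-276,200,157.7); c,im,d=shot('wrist','wport'); print((d==0).mean())
w,im=cloud('wport')
m=(abs(w[...,0]-502)<50)&(abs(w[...,1]+276)<50)&(abs(w[...,2]-48)<5)
p=w[m][:,:2].astype(np.float32); print(len(p),cv2.minEnclosingCircle(p),np.median(w[m][:,2]))
v,u=np.nonzero(m); print(u.min(),u.max(),v.min(),v.max())
cv2.imwrite('pics/wportc.png',cv2.resize(im[60:350,130:420],None,fx=2,fy=2,interpolation=3))
E
```

```text
t 2.15 pos [ 502.3 -276.7  200.4] head 157.6 tilt 0.02 F [ 0.   0.4 -0.7] g 0.0 50.2
deltas [0.051 0.057 0.044] twist -0.0017
0.003928571428571429
2871 ((503.242919921875, -276.42559814453125), 33.92829132080078) 47.88164006671832
243 314 156 225
```

View pics/wportc.png

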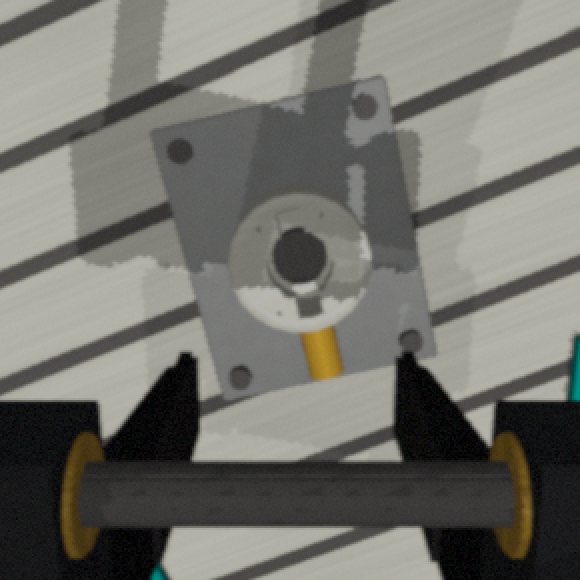

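The wrist view shows the port rim centred at crop (300,262), with its slots at (285,218) and (311,303). The brass nipple is at (323,353), in line with the slots. Next I measure the yaw.

```bash
python3 - <<'E'
from h import *
from scipy.optimize import least_squares
w,im=cloud('wport'); c=np.array([503.2,-276.4])
D=w[...,:2]-c; r=np.hypot(D[...,0],D[...,1]); z=w[...,2]
# plate
hsv=cv2.cvtColor(im,cv2.COLOR_BGR2HSV)
m=(abs(z-10)<4)&(r<105)
m=cv2.morphologyEx(m.astype(np.uint8),cv2.MORPH_OPEN,np.ones((5,5)))>0
p=w[m][:,:2].astype(np.float32); print('plate',len(p),cv2.minAreaRect(p))
m=(hsv[...,0]>10)&(hsv[...,0]<28)&(hsv[...,1]>110)&(r<90)&(z>12)
q=w[m]; print('nip',m.sum(),np.median(q,0)); mm=q.mean(0)[:2]
print('nip heading from centre',np.degrees(np.arctan2(*(np.median(q,0)[:2]-c)[::-1])))
m=(z>44)&(z<53)&(r<38); P=w[m]
res=least_squares(lambda a:0.*a,[0]) if 0 else None
# outer edge: use convex hull circle fit
h=cv2.convexHull(P[:,:2].astype(np.float32))[:,0]
s=least_squares(lambda a:np.hypot(*(h-a[:2]).T)-a[2],[*c,34],loss='soft_l1'); print('rim',s.x)
cc=s.x[:2]; D=w[...,:2]-cc; r=np.hypot(D[...,0],D[...,1]); th=np.degrees(np.arctan2(D[...,1],D[...,0]))
# template score: rim-plane points in ring 17..21 vs slot yaw ; project rim-plane template into image via low-z pixels
f=np.load('wport.npz'); Rc=R.from_quat(f['orientation']).as_matrix()
gray=cv2.cvtColor(im,cv2.COLOR_BGR2GRAY)
def px(p):
    q=(p-f['xyz'])@Rc; return np.stack([f['cx']+f['fx']*q[:,0]/-q[:,2],f['cy']-f['fy']*q[:,1]/-q[:,2]],-1).astype(np.float32)
best=[]
for yaw in np.arange(-40,41,1.):
    for dx in np.arange(-3,3.1,1):
        for dy in np.arange(-3,3.1,1):
            a=np.radians(yaw); g=np.mgrid[-30:31:1.,-30:31:1.].reshape(2,-1).T
            rr=np.hypot(*g.T); hole=(rr<15.5)|((abs(g[:,1])<6)&(abs(g[:,0])<22.5)); ok=rr<30
            W=g@np.array([[np.cos(a),np.sin(a)],[-np.sin(a),np.cos(a)]])+cc+[dx,dy]
            u=px(np.c_[W,np.full(len(W),48.)])
            zz=cv2.remap(z.astype(np.float32),u[:,0],u[:,1],cv2.INTER_NEAREST).ravel()
            low=zz<45; best.append((((low==hole)&ok).sum()/ok.sum(),yaw,dx,dy))
best.sort(reverse=True); print(best[:6])
B=np.array(best[:25]); print(B.mean(0))
E
```

```text
plate 11118 ((503.1949157714844, -276.5869445800781), (120.18836212158203, 149.90113830566406), 80.51199340820312)
nip 4963 [ 485.8852022  -255.93210552  302.05106785]
nip heading from centre 130.22952267227546
rim [ 503.04744452 -276.51700202   33.53701571]
[(np.float64(0.963688145247419), np.float64(-10.0), np.float64(0.0), np.float64(0.0)), (np.float64(0.9629761480954077), np.float64(-9.0), np.float64(0.0), np.float64(0.0)), (np.float64(0.9608401566393734), np.float64(-11.0), np.float64(0.0), np.float64(0.0)), (np.float64(0.9601281594873621), np.float64(-8.0), np.float64(0.0), np.float64(0.0)), (np.float64(0.9587041651833392), np.float64(-7.0), np.float64(0.0), np.float64(0.0)), (np.float64(0.9583481666073336), np.float64(-12.0), np.float64(0.0), np.float64(0.0))]
[ 0.9538341 -9.52      -0.08       0.08     ]
```

```bash
python3 - <<'E'
from h import *
rel(427,193,170,157.7)
E
```

```text
t 2.2 pos [ 502.3 -276.7  200.5] head 157.63 tilt 0.02 F [ 0.1 -0.7 -0.8] g 0.0 50.2
deltas [24.84  40.571  3.061] twist -0.0013
```

Call:
arm_command([
  {"x": 3, "y": 5, "z": 0},
  {"x": 6, "y": 10, "z": 0},
  {"x": 9, "y": 15, "z": 0},
  {"x": 12, "y": 20, "z": 0},
  {"x": 15, "y": 25, "z": 0.5},
  {"x": 18, "y": 30, "z": 1},
  {"x": 21, "y": 35, "z": 2},
  {"x": 24, "y": 39, "z": 3},
  {"x": 24.8, "y": 40.6, "z": 3},
  {"x": 24.8, "y": 40.6, "z": 3},
  {"x": 24.8, "y": 40.6, "z": 3},
])

```text
validation failed for argument at $.de...
```

```bash
python3 - <<'E'
from h import *
shot('wrist','wbin'); w,im=cloud('wbin')
m=(abs(w[...,0]-427)<40)&(abs(w[...,1]-193)<40)&(abs(w[...,2]-77)<5)
p=w[m]; r=cv2.minAreaRect(p[:,:2].astype(np.float32)); print(len(p),r,np.median(p[:,2]))
m=(np.hypot(w[...,0]-427,w[...,1]-193)<45)&(abs(w[...,2]-37)<5); q=w[m][:,:2].astype(np.float32); print('flange',len(q),cv2.minEnclosingCircle(q))
x,y=r[0]; rel(x,y,43,157.7)
E
```

```text
0 ((0.0, 0.0), (0.0, 0.0), 0.0) nan
flange 0 ((0.0, 0.0), 0.0)
t 2.25 pos [ 502.3 -276.7  200.6] head 157.65 tilt 0.01 F [-0.7  0.2 -0.2] g 0.0 50.3
deltas [56.976  6.492 15.768] twist -0.0009
  return _methods._mean(a, axis=axis, dtype=dtype,
  ret = ret.dtype.type(ret / rcount)
```

View pics/wbin.png

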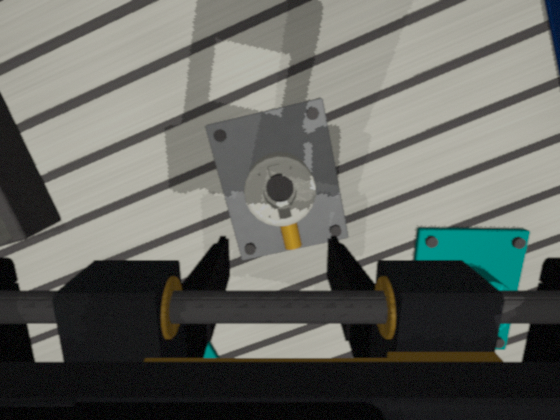

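The move was refused because its rows had no twist, so the picture still shows the port, at (280,188). I'll resend it with every key filled in.

Call:
arm_command([
  {"x": 3, "y": 5, "z": 0, "twist": 0},
  {"x": 6, "y": 10, "z": 0, "twist": 0},
  {"x": 9, "y": 15, "z": 0, "twist": 0},
  {"x": 12, "y": 20, "z": 0, "twist": 0},
  {"x": 15, "y": 25, "z": 0.5, "twist": 0},
  {"x": 18, "y": 30, "z": 1, "twist": 0},
  {"x": 21, "y": 35, "z": 2, "twist": 0},
  {"x": 24, "y": 39, "z": 3, "twist": 0},
  {"x": 24.8, "y": 40.6, "z": 3, "twist": 0},
  {"x": 24.8, "y": 40.6, "z": 3, "twist": 0},
  {"x": 24.8, "y": 40.6, "z": 3, "twist": 0},
])

```text
t: 3.62
ee_pos: [427.0, 192.4, 170.8]
orientation: [0.194, 0.981, -0.0, 0.0]
contact_force: [0.2, -0.3, -0.3]
gripper_width: 50.4
grip_force: 0.0
```

```bash
python3 - <<'E'
from h import *
shot('wrist','wbin2'); w,im=cloud('wbin2')
m=(abs(w[...,0]-427)<40)&(abs(w[...,1]-193)<40)&(abs(w[...,2]-77)<5)
p=w[m]; r=cv2.minAreaRect(p[:,:2].astype(np.float32)); print(len(p),r,np.median(p[:,2]))
m=(np.hypot(w[...,0]-427,w[...,1]-193)<45)&(abs(w[...,2]-37)<5); q=w[m][:,:2].astype(np.float32); print('flange',len(q),cv2.minEnclosingCircle(q))
x,y=r[0]; rel(x,y,43,157.7)
E
```

```text
1043 ((427.4967956542969, 192.62986755371094), (15.763527870178223, 40.408790588378906), 67.3282470703125) 76.82865384884775
flange 1262 ((427.3631896972656, 192.53929138183594), 23.89596939086914)
t 3.67 pos [427.1 192.2 170.9] head 157.64 tilt 0.02 F [ 0.4 -0.1  0.7] g 0.0 50.4
deltas [-0.014  0.059 12.785] twist -0.001
```

View pics/wbin2.png

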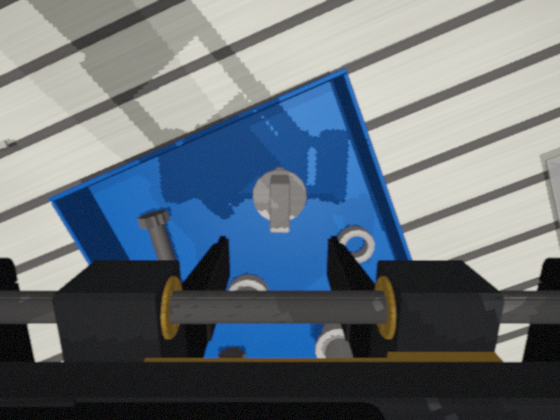

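The wrist view shows the bar plug centred at (280,200), with free space beside both pads. The nut at (357,243) and the bolt at (155,225) both lie below the fingertip depth. I'll descend and grip.

Call:
arm_command([
  {"x": 0, "y": 0.05, "z": 4, "twist": 0},
  {"x": 0, "y": 0.05, "z": 8, "twist": 0.005},
  {"x": 0, "y": 0.05, "z": 11, "twist": 0.005},
  {"x": 0, "y": 0.05, "z": 12.7, "twist": 0.005},
  {"x": 0, "y": 0.05, "z": 12.7, "twist": 0.005},
  {"x": 0, "y": 0.05, "z": 12.7, "twist": 0.005},
])

```text
t: 4.42
ee_pos: [428.2, 193.5, 45.1]
orientation: [0.196, 0.981, 0.001, 0.001]
contact_force: [0.4, 0.5, 0.7]
gripper_width: 50.6
grip_force: 0.0
```

Call:
arm_command([
  {"x": 0, "y": 0, "z": 0, "twist": 0},
  {"x": 0, "y": 0, "z": 0, "twist": 0},
  {"x": 0, "y": 0, "z": 0, "twist": 0},
  {"x": 0, "y": 0, "z": 0, "twist": 0},
  {"x": 0, "y": 0, "z": 0, "twist": 0},
  {"x": 0, "y": 0, "z": 0, "twist": 0},
], fingers=255, squeeze=50)

```text
t: 5.18
ee_pos: [427.0, 193.5, 43.8]
orientation: [0.196, 0.981, 0.0, -0.0]
contact_force: [0.4, 0.9, 0.9]
gripper_width: 15.9
grip_force: 50.0
```

```bash
python3 - <<'E'
from h import *
rel(427,192.5,43,157.5)
E
```

```text
t 5.17 pos [427.  193.5  43.8] head 157.44 tilt 0.01 F [0.4 0.9 0.9] g 50.0 15.9
deltas [-0.036 -0.089  0.079] twist -0.0011
```

Call:
arm_command([
  {"x": 0, "y": 0, "z": -2, "twist": 0},
  {"x": 0, "y": 0, "z": -5, "twist": 0},
  {"x": 0, "y": 0, "z": -9, "twist": 0},
  {"x": 0, "y": 0, "z": -13, "twist": 0},
  {"x": 0, "y": 0, "z": -14.5, "twist": 0},
  {"x": 0, "y": 0, "z": -14.5, "twist": 0},
  {"x": 0, "y": 0, "z": -14.5, "twist": 0},
])

```text
t: 6.05
ee_pos: [425.8, 193.0, 186.3]
orientation: [0.196, 0.981, -0.001, -0.002]
contact_force: [-0.7, -0.1, -2.3]
gripper_width: 15.7
grip_force: 50.0
```

```bash
python3 - <<'E'
from h import *
rel(503.1,-276.5,170,170.5)
E
```

```text
t 6.05 pos [425.8 193.  186.3] head 157.43 tilt 0.22 F [-0.7 -0.1 -2.3] g 50.0 15.7
deltas [-25.161 -40.383   1.656] twist -0.2281
```

Call:
arm_command([
  {"x": -2.5, "y": -4, "z": 0, "twist": -0.05},
  {"x": -5.5, "y": -9, "z": 0, "twist": -0.1},
  {"x": -8.5, "y": -14, "z": 0, "twist": -0.15},
  {"x": -11.5, "y": -18.5, "z": 0, "twist": -0.2},
  {"x": -14.5, "y": -23, "z": 0, "twist": -0.228},
  {"x": -17.5, "y": -28, "z": 0, "twist": -0.228},
  {"x": -20.5, "y": -33, "z": 0, "twist": -0.228},
  {"x": -23, "y": -37, "z": 0.5, "twist": -0.228},
  {"x": -24.5, "y": -39.5, "z": 1.2, "twist": -0.228},
  {"x": -25.2, "y": -40.4, "z": 1.7, "twist": -0.228},
  {"x": -25.2, "y": -40.4, "z": 1.7, "twist": -0.228},
  {"x": -25.2, "y": -40.4, "z": 1.7, "twist": -0.228},
])

```text
t: 7.55
ee_pos: [504.6, -275.1, 171.3]
orientation: [0.082, 0.997, 0.0, -0.0]
contact_force: [-0.7, -0.2, -1.1]
gripper_width: 15.9
grip_force: 50.0
```

Call:
arm_command([
  {"x": 0, "y": 0, "z": 0, "twist": 0},
  {"x": 0, "y": 0, "z": 0, "twist": 0},
])

```text
t: 7.8
ee_pos: [504.9, -275.8, 172.2]
orientation: [0.082, 0.997, -0.0, 0.0]
contact_force: [-0.2, -0.4, -2.4]
gripper_width: 15.8
grip_force: 50.0
```

```bash
python3 - <<'E'
from h import *
rel(503.1,-276.5,170,170.5)
for n in('wrist','scene','side'): shot(n,n+'3')
o=arm.get_obs(); M=R.from_quat(o['orientation']).as_matrix()
for n in('wrist','scene','side'):
    w,im=cloud(n+'3'); t=(w-o['ee_pos'])@M
    m=(abs(t[...,0])<40)&(abs(t[...,1])<40)&(t[...,2]>-10)&(t[...,2]<50)
    # flange underside 12+... print extents by height in tool frame
    p=t[m]; print(n,len(p))
    for a in range(-10,50,4):
        q=p[(p[:,2]>=a)&(p[:,2]<a+4)]
        if len(q)>3: print(a,len(q),np.percentile(q[:,0],[2,98]).round(1),np.percentile(q[:,1],[2,98]).round(1))
im=cv2.imread('pics/wrist3.png'); sc=cv2.imread('pics/scene3.png'); sd=cv2.imread('pics/side3.png')
a=cv2.resize(im[150:350,180:380],(400,400),interpolation=3)
f=np.load('side3.npz'); q=R.from_quat(f['orientation']).as_matrix().T@(o['ee_pos']-f['xyz']); u=int(f['cx']-f['fx']*q[0]/q[2]); v=int(f['cy']+f['fy']*q[1]/q[2])
b=cv2.resize(sd[max(v-50,0):v+50,u-50:u+50],(400,400),interpolation=3)
cv2.imwrite('pics/c3.png',np.hstack([a,b]))
E
```

```text
t 7.8 pos [ 504.9 -275.8  172.2] head 170.55 tilt 0.05 F [-0.2 -0.4 -2.4] g 50.0 15.8
deltas [ 0.163 -0.101  0.215] twist 0.001
wrist 2147
-10 131 [10.4 19.6] [-12.1  11.7]
-6 121 [10.4 19.5] [-12.2  11.9]
-2 95 [11.  19.7] [-11.2  10.8]
2 239 [-2.5 22.1] [-22.4  21.9]
6 1429 [-2.9 22.8] [-22.8  22.2]
10 28 [ 5.9 22.9] [-21.1  22.6]
26 66 [18.3 21.6] [-3.5  3. ]
30 37 [17.8 21.5] [-4.1  3.6]
scene 280
-10 19 [-20.6  -9.3] [-11.2  11.5]
-6 17 [-21.1  -7.1] [-9.6 12.1]
-2 16 [-21.7  -6.9] [-9.9 11. ]
2 37 [-23.5  11.6] [-19.7  18.8]
6 87 [-23.2  15.8] [-21.9  22.5]
10 15 [-22.8  -6. ] [-22.1  18.5]
18 14 [-13.3  -9.5] [-10.    9.6]
22 16 [-14.5  -4.1] [-12.2  10.5]
26 28 [-21.2  -3. ] [-12.1  11.7]
30 18 [-22.1   2. ] [-13.5  13.9]
34 10 [-12.2  -2.4] [-11.6  13. ]
side 294
-10 23 [-5.3 20.4] [-6.2 12.7]
-6 28 [-20.   19.1] [-5.  14.6]
-2 23 [-19.1  21.1] [-7.9 11.9]
2 25 [-20.3  22.1] [-9.2 17.5]
6 71 [-18.4  23.8] [-13.9  22.4]
10 10 [-7.7 20.2] [-2.  22.1]
14 6 [ 1.7 13.1] [-5.  14.9]
18 15 [-9.3 11.9] [-1.7 12. ]
22 21 [-4.7 14. ] [-8.4 13.9]
26 28 [-20.9  20.5] [-9.8 13.8]
30 25 [-18.5  21.6] [-3.8 13.9]
34 12 [-18.2  19.3] [-0.2 13.3]
38 7 [ 2.  10.6] [1.5 9.6]
```

View pics/c3.png

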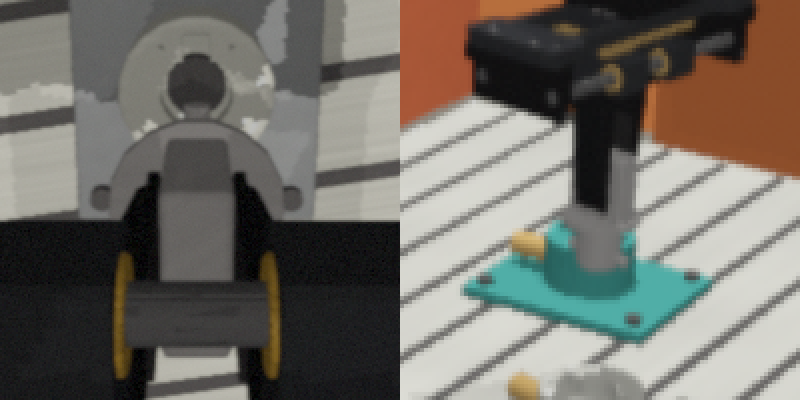

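The left half shows the bar square between the pads, with the flange at (197,170) and the port behind it at (197,85). In the side view the plug hangs upright in the fingers. Next I measure the port against the plug in the same wrist image.

```bash
cat >> h.py <<'E'
from scipy.optimize import least_squares
def circ(p,r,c0):
    h=cv2.convexHull(p.astype(np.float32))[:,0]
    return h
def relfit(tag,c0=(503.1,-276.5)):
    f=np.load(tag+'.npz'); o=arm.get_obs(); M=R.from_quat(o['orientation']).as_matrix()
    w,im=cloud(tag); t=(w-o['ee_pos'])@M; cam=(f['xyz']-o['ee_pos'])@M
    ob=[]
    for nm,z,r,m in (('flange',None,24,(np.hypot(t[...,0],t[...,1])<28)&(abs(t[...,2]-6.3)<5)),
               ('rim',None,34,(np.hypot(w[...,0]-c0[0],w[...,1]-c0[1])<40)&(abs(w[...,2]-48)<5))):
        p=t[m]; zz=np.median(p[:,2]); k=(zz-cam[2])/(p[:,2]-cam[2]); p=cam+(p-cam)*k[:,None]  # onto plane
        a=np.degrees(np.arctan2(p[:,1]-0,p[:,0]-np.median(p[:,0])*0))
        c=np.array([0.,0]) if nm=='flange' else (np.r_[c0,48]-o['ee_pos'])@M[:,:2]
        for _ in range(4):  # outermost point per angular bin
            d=p[:,:2]-c; b=(np.degrees(np.arctan2(d[:,1],d[:,0]))//6).astype(int); rr=np.hypot(*d.T)
            e=np.array([p[b==i][rr[b==i].argmax(),:2] for i in np.unique(b)]); e=e[np.hypot(*(e-c).T)>r-4]
            s=least_squares(lambda q:np.hypot(*(e-q[:2]).T)-q[2],[*c,r],loss='soft_l1',bounds=([-99,-99,r-1.2],[99,99,r])); c=s.x[:2]
        print(nm,'n',len(e),'z',zz.round(1),'centre(tool)',s.x.round(2)); ob.append(c)
    print('shift tool x,y mm',(ob[1]-ob[0]).round(2),'obs',o['ee_pos'].round(1))
    return ob
E
python3 - <<'E'
from h import *
relfit('wrist3'); 
for i in range(3):
    shot('wrist','tmp'); relfit('tmp')
E
```

```text
flange n 36 z 6.7 centre(tool) [ 0.73 -0.21 23.33]
rim n 44 z 124.1 centre(tool) [ 2.17 -0.52 33.41]
shift tool x,y mm [ 1.44 -0.31] obs [ 504.8 -276.1  172. ]
flange n 36 z 6.8 centre(tool) [ 0.76 -0.49 23.32]
rim n 44 z 124.0 centre(tool) [ 2.11 -0.48 33.41]
shift tool x,y mm [1.35 0.01] obs [ 504.7 -276.2  171.9]
flange n 36 z 6.8 centre(tool) [ 0.74 -0.49 23.32]
rim n 44 z 123.9 centre(tool) [ 1.94 -0.39 33.41]
shift tool x,y mm [1.2 0.1] obs [ 504.7 -276.3  171.8]
flange n 36 z 6.8 centre(tool) [ 0.79 -0.54 23.32]
rim n 44 z 123.8 centre(tool) [ 1.98 -0.33 33.41]
shift tool x,y mm [1.19 0.21] obs [ 504.7 -276.3  171.7]
```

Call:
arm_command([
  {"x": 0.15, "y": 0, "z": 2.5, "twist": 0},
  {"x": 0.15, "y": 0, "z": 5, "twist": 0},
  {"x": 0.15, "y": 0, "z": 7, "twist": 0},
  {"x": 0.15, "y": 0, "z": 7.6, "twist": 0},
  {"x": 0.15, "y": 0, "z": 7.6, "twist": 0},
  {"x": 0.15, "y": 0, "z": 7.6, "twist": 0},
  {"x": 0.15, "y": 0, "z": 7.6, "twist": 0},
  {"x": 0.15, "y": 0, "z": 7.6, "twist": 0},
])

```text
t: 9.1
ee_pos: [503.5, -276.3, 96.3]
orientation: [0.083, 0.997, -0.0, 0.0]
contact_force: [0.4, 0.6, -0.9]
gripper_width: 15.8
grip_force: 50.0
```

```bash
python3 - <<'E'
from h import *
for i in range(2):
    shot('wrist','tmp'); relfit('tmp')
rel(503.1,-276.5,90,170.5)
o=arm.get_obs(); M=R.from_quat(o['orientation']).as_matrix()
w,im=cloud('tmp'); t=(w-o['ee_pos'])@M
m=(abs(t[...,0])<30)&(abs(t[...,1])<9)&(t[...,2]<0)&(t[...,2]>-16); q=t[m]; print('bar end',len(q),np.percentile(q[:,0],[90,97,99.5]))
cv2.imwrite('pics/c4.png',cv2.resize(im[120:320,180:380],(600,600),interpolation=3))
E
```

```text
flange n 36 z 6.7 centre(tool) [ 0.7  -0.65 23.32]
rim n 40 z 48.3 centre(tool) [ 1.13 -0.08 33.38]
shift tool x,y mm [0.43 0.58] obs [ 503.4 -276.3   96.2]
flange n 36 z 6.8 centre(tool) [ 0.7  -0.64 23.33]
rim n 41 z 48.1 centre(tool) [ 1.04 -0.08 33.38]
shift tool x,y mm [0.35 0.56] obs [ 503.3 -276.2   96. ]
t 9.2 pos [ 503.3 -276.2   96. ] head 170.5 tilt 0.03 F [-0.2  0.7 -1.9] g 50.0 15.5
deltas [ 0.017 -0.032  0.598] twist -0.0
bar end 361 [19.49240623 19.62035321 19.74412409]
```

View pics/c4.png

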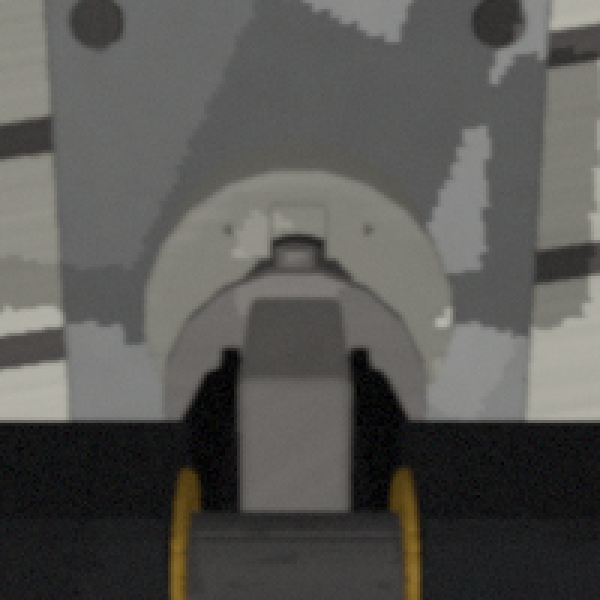

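The pin at crop (294,255) sits nearly in line with the slot at (298,222). I'll make a small correction and go down into the slots.

Call:
arm_command([
  {"x": 0.05, "y": 0.04, "z": 0.3, "twist": 0},
  {"x": 0.05, "y": 0.04, "z": 0.6, "twist": 0},
  {"x": 0.05, "y": 0.04, "z": 0.9, "twist": 0},
  {"x": 0.05, "y": 0.04, "z": 1.2, "twist": 0},
  {"x": 0.05, "y": 0.04, "z": 1.5, "twist": 0},
  {"x": 0.05, "y": 0.04, "z": 1.5, "twist": 0},
])

```text
t: 9.95
ee_pos: [502.5, -275.5, 80.2]
orientation: [0.083, 0.997, 0.0, -0.0]
contact_force: [-0.1, -0.5, -1.8]
gripper_width: 15.5
grip_force: 50.0
```

```bash
python3 - <<'E'
from h import *
shot('wrist','tmp'); relfit('tmp'); rel(503.1,-276.5,72,170.5)
print(arm.get_obs()['moment'])
E
```

```text
flange n 36 z 7.1 centre(tool) [ 0.89 -0.52 23.31]
rim n 42 z 32.6 centre(tool) [ 0.55 -0.54 33.28]
shift tool x,y mm [-0.34 -0.03] obs [ 502.7 -275.6   80.4]
t 10.0 pos [ 502.7 -275.6   80.4] head 170.5 tilt 0.02 F [ 0.5 -0.9 -0.8] g 50.0 15.7
deltas [-0.058 -0.08   0.845] twist -0.0
[ 0.04566414 -0.12603666  0.01851911]
```

Call:
arm_command([
  {"x": 0, "y": 0, "z": 0.3, "twist": 0},
  {"x": 0, "y": 0, "z": 0.6, "twist": 0},
  {"x": 0, "y": 0, "z": 0.9, "twist": 0},
  {"x": 0, "y": 0, "z": 1.2, "twist": 0},
  {"x": 0, "y": 0, "z": 1.5, "twist": 0},
  {"x": 0, "y": 0, "z": 1.5, "twist": 0},
  {"x": 0, "y": 0, "z": 1.5, "twist": 0},
])

```text
t: 10.88
ee_pos: [502.8, -275.7, 66.3]
orientation: [0.083, 0.997, 0.0, -0.0]
contact_force: [-2.4, 1.5, 4.9]
gripper_width: 15.6
grip_force: 50.0
```

```bash
python3 - <<'E'
from h import *
shot('wrist','tmp'); relfit('tmp'); rel(503.1,-276.5,60,170.5)
print(arm.get_obs()['moment'])
E
```

```text
flange n 36 z 6.9 centre(tool) [ 0.82 -0.6  23.31]
rim n 38 z 18.4 centre(tool) [ 0.93 -0.5  33.12]
shift tool x,y mm [0.11 0.11] obs [ 502.8 -275.6   66.3]
t 10.93 pos [ 502.8 -275.6   66.3] head 170.5 tilt 0.01 F [-3.9  1.3  4.8] g 50.0 15.7
deltas [-0.045 -0.079  0.63 ] twist 0.0001
[ 0.46254698  0.49662839 -0.0440589 ]
```

Call:
arm_command([
  {"x": 0.03, "y": 0, "z": 0.2, "twist": 0},
  {"x": 0.03, "y": 0, "z": 0.4, "twist": 0},
  {"x": 0.03, "y": 0, "z": 0.58, "twist": 0},
  {"x": 0.03, "y": 0, "z": 0.65, "twist": 0},
  {"x": 0.03, "y": 0, "z": 0.65, "twist": 0},
  {"x": 0.03, "y": 0, "z": 0.65, "twist": 0},
])

```text
t: 11.68
ee_pos: [502.8, -275.7, 60.7]
orientation: [0.083, 0.997, 0.0, 0.0]
contact_force: [-4.5, 3.2, 9.0]
gripper_width: 15.8
grip_force: 50.0
```

```bash
python3 - <<'E'
from h import *
shot('wrist','tmp'); relfit('tmp'); rel(503.1,-276.5,60,80.5)
print(arm.get_obs()['moment'],arm.get_obs()['joint_positions'])
E
```

```text
flange n 36 z 6.9 centre(tool) [ 0.83 -0.57 23.61]
rim n 36 z 12.8 centre(tool) [ 0.83 -0.42 33.24]
shift tool x,y mm [0.   0.15] obs [ 502.8 -275.7   60.7]
t 11.72 pos [ 502.8 -275.7   60.7] head 170.5 tilt 0.01 F [-3.8  2.8  9.6] g 50.0 15.8
deltas [-0.045 -0.075  0.069] twist 1.5708
[ 7.35604627e-01  6.34744649e-01 -2.32512955e-04] [-5.95264958e-01  1.02675223e-01  1.94742562e+00  2.07086446e-04
  1.09130733e+00 -2.00037308e+00]
```

Call:
arm_command([
  {"x": 0.02, "y": 0, "z": 0.06, "twist": 0.12},
  {"x": 0.02, "y": 0, "z": 0.06, "twist": 0.26},
  {"x": 0.02, "y": 0, "z": 0.06, "twist": 0.4},
  {"x": 0.02, "y": 0, "z": 0.06, "twist": 0.54},
  {"x": 0.02, "y": 0, "z": 0.06, "twist": 0.68},
  {"x": 0.02, "y": 0, "z": 0.06, "twist": 0.82},
  {"x": 0.02, "y": 0, "z": 0.06, "twist": 0.96},
  {"x": 0.02, "y": 0, "z": 0.06, "twist": 1.1},
  {"x": 0.02, "y": 0, "z": 0.06, "twist": 1.24},
  {"x": 0.02, "y": 0, "z": 0.06, "twist": 1.38},
  {"x": 0.02, "y": 0, "z": 0.06, "twist": 1.5},
  {"x": 0.02, "y": 0, "z": 0.06, "twist": 1.57},
])

```text
t: 13.22
ee_pos: [504.4, -276.2, 61.1]
orientation: [0.764, 0.645, 0.001, 0.002]
contact_force: [0.4, 1.7, 9.2]
gripper_width: 15.8
grip_force: 50.0
```

Call:
arm_command([
  {"x": 0, "y": 0, "z": 0, "twist": 0},
  {"x": 0, "y": 0, "z": 0, "twist": 0},
])

```text
t: 13.48
ee_pos: [504.4, -276.2, 61.1]
orientation: [0.763, 0.646, 0.001, 0.002]
contact_force: [-0.3, 3.0, 8.5]
gripper_width: 16.1
grip_force: 50.0
```

```bash
python3 - <<'E'
from h import *
shot('wrist','w5'); relfit('w5'); rel(503.1,-276.5,60,80.5)
o=arm.get_obs(); print(o['moment'])
w,im=cloud('w5'); M=R.from_quat(o['orientation']).as_matrix(); t=(w-o['ee_pos'])@M
m=(abs(t[...,0])<30)&(abs(t[...,1])<9)&(t[...,2]<2)&(t[...,2]>-22); q=t[m]; print('bar',len(q),cv2.minAreaRect(q[:,:2].astype(np.float32)))
cv2.imwrite('pics/c5.png',cv2.resize(im[120:320,180:380],(600,600),interpolation=3))
E
```

```text
flange n 36 z 6.8 centre(tool) [ 0.21 -0.57 23.47]
rim n 36 z 13.2 centre(tool) [ 1.41 -1.42 33.29]
shift tool x,y mm [ 1.2  -0.85] obs [ 504.4 -276.2   61.1]
t 13.53 pos [ 504.4 -276.2   61.1] head 80.53 tilt 0.29 F [-0.7  2.5  9.2] g 50.0 15.9
deltas [-0.047 -0.126  0.107] twist 0.0005
[ 0.60497701 -0.02377791 -0.00600705]
bar 561 ((16.681285858154297, 1.6987495422363281), (7.6463847160339355, 19.02878761291504), 22.94658660888672)
```

View pics/c5.png

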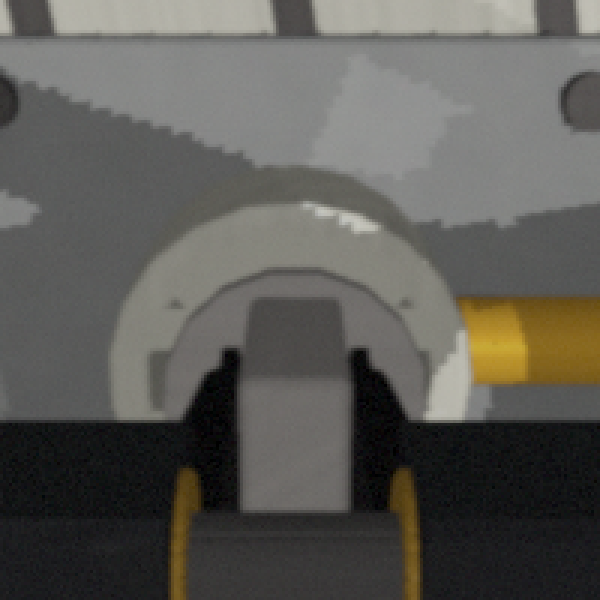

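The bar is now square to the slots, one of which shows at crop (157,378), with the nipple to the right, so the plug is turned a quarter turn. The gap is about 1.4 mm, so I'll centre it and press flush.

Call:
arm_command([
  {"x": 0.05, "y": -0.03, "z": 0.04, "twist": 0},
  {"x": 0.09, "y": -0.07, "z": 0.08, "twist": 0},
  {"x": 0.09, "y": -0.07, "z": 0.12, "twist": 0},
  {"x": 0.09, "y": -0.07, "z": 0.15, "twist": 0},
  {"x": 0.09, "y": -0.07, "z": 0.15, "twist": 0},
  {"x": 0.09, "y": -0.07, "z": 0.15, "twist": 0},
  {"x": 0.09, "y": -0.07, "z": 0.15, "twist": 0},
  {"x": 0.09, "y": -0.07, "z": 0.15, "twist": 0},
])

```text
t: 14.52
ee_pos: [504.4, -276.1, 60.2]
orientation: [0.763, 0.646, 0.001, 0.003]
contact_force: [0.6, 1.0, 9.8]
gripper_width: 15.8
grip_force: 50.0
```

```bash
python3 - <<'E'
from h import *
shot('wrist','w6'); relfit('w6'); rel(503.1,-276.5,60,80.5)
E
```

```text
flange n 39 z 7.0 centre(tool) [ 4.45 -0.17 24.  ]
rim n 36 z 12.2 centre(tool) [ 1.49 -1.37 33.22]
shift tool x,y mm [-2.95 -1.21] obs [ 504.4 -276.1   60.3]
t 14.57 pos [ 504.4 -276.1   60.3] head 80.54 tilt 0.41 F [-0.2  0.8 10.4] g 50.0 15.8
deltas [-0.06  -0.123  0.025] twist 0.0006
```

```bash
python3 -c "
from station import arm
print(arm.close_job())"
```

```text
the job is handed in; nothing more can be done
None
```

The job is handed in (no verdict came back): the bar plug is in the port, turned a quarter turn clockwise and still gripped at 50 N, its flange about 0.2 mm off the rim by the last camera reading.

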